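# Unbolt and open the library returns box

## Robot

A 6-joint arm with a two-finger parallel gripper is mounted at the origin on the work surface. World frame = base frame: x ahead of the robot, y to its left, z up, the work surface at z = 0. Lengths are in m, angles in rad, forces in N, time in s.
With the tool pointing down it reaches from about 0.35 to 0.775 m from the base axis. Payload 7.3 kg.
Tool frame: the origin (TCP) lies at the very end of the fingers, on their centre line; the grasp point (between the pads) lies grip_point_offset behind it (grip_point_offset is the distance from the TCP to the grasp point, in m); z points along the fingers, y is the direction in which the jaws open and shut (so a half turn about z gives the same grasp; the last joint's range is limited). The gripper opens to 92 mm and grips with 3 to 60 N. Pads are 19 mm wide; open, the fingers measure 130 mm over their backs; the gripper's body (75 mm by 190 mm) begins 47 mm behind the grasp point.
Start: joints at [-1.46, 0.342, 1.524, -0, 1.275, -0.146], TCP at [0.133, -0.508, 0.227] pointing down, gripper open.
Joint ranges: [-2.53, 2.53], [-0.77, 2.02], [0.04, 2.7], [-1, 4.14], [0.28, 2.66], [-3.11, 3.11]. Speed limits (rad/s): [2.57, 2.57, 3.14, 3.14, 3.14, 3.14].

## Interface

Orientations are given as [roll, pitch, yaw] about the fixed x, y, z axes, in that order (R = Rz(yaw) Ry(pitch) Rx(roll)).
In Python, from cell import * gives the robot as it stands.
- The arm moves only by the shell command python3 -m inch 'ROWS' [OPENING] [FORCE]. ROWS is JSON, a list that holds one entry, the list of rows, each a list of 4 numbers: the shift along the tool's x, y, z in mm, then the turn about the tool's z in rad. In form: [[[x, y, z, roll], ...]]. A call has 1 to 10 rows; each row shifts and turns the commanded pose from where the row before left it, along the tool's axes as they then stand; what a row does not reach is not made up. A row lasts 1/8 s, in which the tool goes at most 62.5 mm and 10.7 degrees, less where a joint would pass 70% of its speed; a pose out of reach is approached as far as the arm can. A call with a gripper value outside its range is refused whole. OPENING is the closure, from -1 (fully open) to 1 (shut), set as the call begins (- or left out, the last holds). The fingers move at their own pace and stop on an object; FORCE is the grip in N (left out, the last holds). Time passes only in rows, so rows that do not move let the fingers close. It gives the time, the measured TCP pose, the force and the opening at its end, in the units of the state.
- observe(): the state, without advancing time (a new reading comes with each control period).
- read_camera(name): name is "scene" or "top" or "wrist"; returns a dict with "img" (420x560x3 uint8, blue, green, red), "fx", "fy", "cx", "cy" (pixels), "eye" and "rotation" of the camera in the world; the wrist camera has in their place "T_tool_cam" (4x4, takes a point from camera to tool coordinates, whose origin is the TCP and whose axes are the flange's). Camera axes: x right, y down, z forward; pixel columns grow to the right and rows downward; lengths in m; the calibration is good to about 2 mm. The wrist camera is an equidistant fisheye: a pixel r from the principal point sees the ray r / f radians off the axis. A picture is of the moment at which its call begins: read the wrist's pose just before it. There is no depth.
- hand_in(): hands the job in, once; it reports no verdict.
Trained networks look in the newest picture that a camera, given by its name, has taken for a name from the list of things; names that differ only in an ending like _2 or _b are one class to them, and where a whole thing is asked for, a point or a joint stands for the part that bears it (a point fixed in the world has none). Each returns a list of dicts, best first, with "conf" (0 to 1); they miss things now and then, are a little off and sometimes report something else, mostly with a low value. They report only what shows in the picture. A call takes as long as a camera call.
- boxes_of(camera, label): "at" ([row, column] in pixels, amid what is visible of it).
- place_of(camera, label): "at" ([row, column] in pixels: a listed point, or the origin of a listed thing).
The state is a dict: "time": time; "qpos": joint angles; "qvel": joint speeds; "joint_efforts": joint torques, N m; "tool_pos": TCP position; "tool_rot": TCP orientation; "contact_force": force on the tool from outside, world axes, zero at the start; "torque": the same for the moment, N m; "opening": finger opening in m.
Only numpy, scipy, OpenCV 4.12 (cv2) and the standard library are available. Lean on these libraries where they do the work, as an engineer would, in place of code of your own. Each camera call takes 0.05 s, during which the arm holds its last target. There are 200 camera calls.

## Task

Open the slot of the grey library returns box: hold the yellow spring catch bar down with one fingertip and, keeping it down all the way, push the red tab with the other fingertip until the bolt is fully drawn. Then let the catch spring back up, and push the blue shutter fully open by its black lip with a fingertip. Nothing needs gripping or lifting; leave the books, mug, pen pot, stamp and tape where they are.

Things in the scene. Friction and masses are not known exactly. Their poses are not given: they have to be found in the camera images.
- returns_box: grey box fixed on the table; flat top 100 mm above it. Origin on the table under the mechanism; box spans x -130 to 170, y -190 to 190 mm. All x, y below are the box's own, z up: bolt is drawn along +y, shutter opens along +x (away from the robot). Dark staples over the bolt rod (y 6-18, y 124-136 mm) reach 23 mm above the top, the black catch housing 26 mm
- catch_bar (a point): centre of the upper face of the yellow catch bar, 26 (x) by 120 mm (y), flat, smooth, 42 mm above the box's top when up; at x -44, y 60 mm of the box. It goes straight down wherever along it is pressed; a fingertip may slide along it. A yellow stop block beside it bars the bolt's steel side arm
- catch (a joint): how far the catch bar is down, m: 0 up, 0.012 fully down. About 2 N starts it, 6 N holds it fully down; springs up by itself. The bolt is free to slide while it is at least 0.009 down
- bolt_tab (a point): centre of the top end of the bolt's red upright tab, 26 (x) by 8 mm (y), top 58 mm above the box's top; at x 20, y 45 mm of the box when bolted (64 mm in +x from the catch bar's middle line). Rod and side arm below it reach only 20 mm above the box's top, so a fingertip fits above the rod behind the tab (-y side) and pushes it to +y
- bolt (a joint): how far the bolt is drawn along the box's +y, m: 0 bolted, 0.046 fully drawn (end stop). About 2.5 N friction; stays where left. With the catch up it moves only 2 mm; fully drawn, the catch rises behind its arm and locks it there
- shutter_lip (a point): middle of the top edge of the shutter's black upright lip, 7 (x) by 100 mm (y), top 30 mm above the box's top; at x -49.5, y -95 mm of the box when shut. It stands near the -x edge of a blue plate (80 x 167 mm, its top 5 mm above the box's top). Push its -x face towards +x; nothing stands before it
- shutter (a joint): how far the shutter is open in the box's +x, m: 0 shut, 0.062 fully open (end stop). About 2.5 N of friction; the end of the bolt bars it until the bolt is drawn
- book_low: closed red book lying flat on the table left of the box, 150 x 210 x 28 mm; origin under its centre
- book_top: closed yellow book, 130 x 190 x 22 mm, lying on the red one; origin under its centre
- mug: blue mug, 80 mm across, 90 mm tall, on the table right of the box; origin under its centre
- pen_pot: black pot 72 mm across, 100 mm tall, with two pens standing out of it to 135 mm, on the table right of the box; origin under its centre
- stamp: wooden hand stamp, 44 mm across, 73 mm tall, standing on the far part of the box's top; origin under its centre
- tape: roll of clear tape lying flat on the far part of the box's top, 64 mm across, 24 mm tall; origin under its centre

How it is judged:
By the outcome, as a careful person would: the job done as asked, in the order asked, and still so for the second after the job is handed in, with the robot touching nothing.
It also fails if it takes over 54 s, if anything falls off the work surface, if the arm or the gripper's body presses on something with over 40 N, if the wrist force passes 120 N, or if a joint passes its speed limit or range.

## Working session

There is one attempt and no reset: what is moved stays moved. The work goes in short steps, Python scripts to look and compute and a shell command to move; the robot and the scene stay as the last step left them, time stands still between calls to the robot, and variables do not carry over. Pictures are saved under pics/ and viewed, about 8 in all and at most 12, crops included, and the job is handed in when it is done.

```bash
mkdir -p pics; ls; python3 - <<'E'
from cell import *
import cv2, numpy as np
s=observe(); print({k:np.round(v,3).tolist() for k,v in s.items()})
for c in ("top","scene"):
    r=read_camera(c); cv2.imwrite(f"pics/{c}0.png",r["img"])
    print(c,r["fx"],r["fy"],r["cx"],r["cy"],np.round(r["eye"],3).tolist(),np.round(r["rotation"],4).tolist())
    for l in ("catch_bar","bolt_tab","shutter_lip","returns_box","stamp","tape"):
        print(l,[(np.round(d["at"],1).tolist(),round(d["conf"],2)) for d in place_of(c,l)[:2]])
E
```

```text
pics
{'time': 0.0, 'qpos': [-1.46, 0.343, 1.525, -0.0, 1.275, -0.146], 'qvel': [0.002, -0.0, 0.0, 0.001, -0.0, -0.0], 'joint_efforts': [-0.001, -43.124, -24.422, 0.072, 0.056, -0.0], 'tool_pos': [0.133, -0.507, 0.226], 'tool_rot': [-3.14, -0.0, 0.257], 'contact_force': [-0.158, -0.029, -0.449], 'torque': [0.055, 0.024, 0.001], 'opening': 0.092}
top 401.31967746538265 401.31967746538265 272.65623318492527 207.4752058298263 [0.49, 0.043, 1.067] [-3.1022, 0.0129, -1.5575]
catch_bar [([217.1, 186.4], 0.44)]
bolt_tab [([178.7, 304.4], 0.56)]
shutter_lip [([200.5, 363.9], 0.92), ([219.3, 185.9], 0.47)]
returns_box [([188.0, 315.1], 0.85)]
stamp [([136.5, 280.8], 0.7)]
tape [([124.4, 348.0], 0.96)]
scene 541.1849103649556 541.1849103649556 288.58694113904045 203.27734129789334 [0.902, 0.675, 1.0] [-2.4471, -0.0081, 2.6582]
catch_bar [([183.3, 290.6], 0.97)]
bolt_tab [([186.7, 260.2], 0.76)]
shutter_lip [([144.2, 255.1], 0.91)]
returns_box [([212.0, 256.6], 0.8)]
stamp [([238.9, 230.2], 0.71), ([181.8, 291.0], 0.68)]
tape [([189.2, 189.1], 0.57)]
```

View top.

View pics/top0.png

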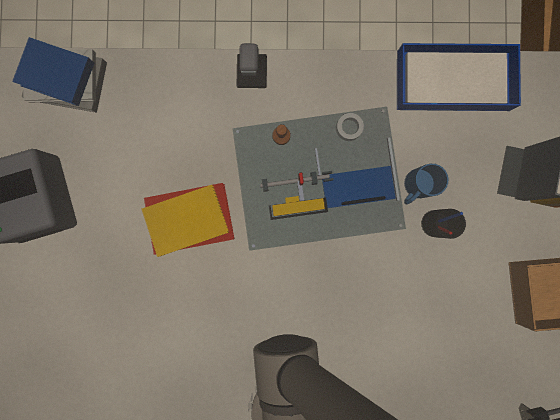

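View pics/scene0.png

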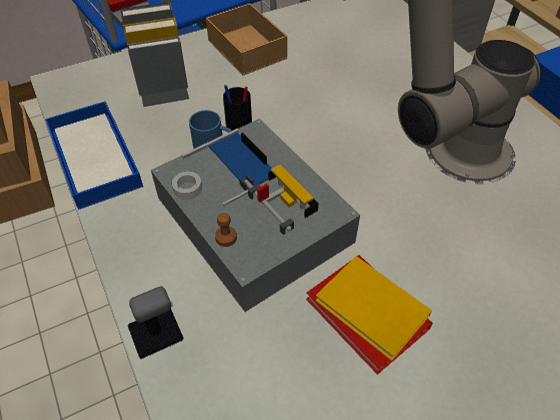

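```bash
cat > h.py <<'E'
from cell import *
import numpy as np, cv2
from scipy.spatial.transform import Rotation as R
def onplane(r,at,z):
    M=R.from_euler("xyz",r["rotation"]).as_matrix()
    d=M@np.array([(at[1]-r["cx"])/r["fx"],(at[0]-r["cy"])/r["fy"],1]); e=np.array(r["eye"])
    return e+d*(z-e[2])/d[2]
E
python3 - <<'E'
from h import *
Z=dict(catch_bar=.142,bolt_tab=.158,shutter_lip=.130,returns_box=0,stamp=.1,tape=.1)
for c in ("top","scene"):
    r=read_camera(c)
    for l,z in Z.items():
        for d in place_of(c,l)[:1]: print(c,l,round(d["conf"],2),np.round(onplane(r,d["at"],z),4))
E
```

```text
top bolt_tab 0.59 [ 0.5879 -0.0133  0.158 ]
top shutter_lip 0.73 [ 0.5501 -0.1634  0.13  ]
top returns_box 0.75 [ 0.5848 -0.0575  0.    ]
top stamp 0.57 [0.702  0.0384 0.1   ]
top tape 0.66 [ 0.5465 -0.1693  0.1   ]
scene catch_bar 0.72 [ 0.5315 -0.0044  0.142 ]
scene bolt_tab 0.91 [ 0.5981 -0.01    0.158 ]
scene shutter_lip 0.9 [ 0.5461 -0.1573  0.13  ]
scene returns_box 0.76 [ 0.5835 -0.0571  0.    ]
scene stamp 0.63 [0.7042 0.0394 0.1   ]
scene tape 0.78 [ 0.7277 -0.1271  0.1   ]
```

```bash
python3 -m inch '[[[0,0,0,-0.18],[0,0,0,-0.18],[0,0,0,-0.18],[0,0,0,-0.18],[0,0,0,-0.18],[0,0,0,-0.18],[0,0,0,-0.18],[0,0,0,-0.18],[0,0,0,0]]]' 0
```

```text
time: 2.52
tool_pos: [0.1334, -0.5078, 0.2267]
tool_rot: [-3.142, 0.0, 1.695]
contact_force: [0.5, 0.3, 0.2]
opening: 0.0456
```

```bash
python3 -c "from cell import *; print(grip_point_offset)"; python3 -m inch '[[[20,25,0,0],[27,33,0,0],[27,33,0,0],[27,33,0,0],[27,33,0,0],[27,33,0,0],[27,33,0,0],[27,33,0,0],[27,33,0,0],[27,33,0,0]]]'
```

```text
0.0188
time: 3.78
tool_pos: [0.4207, -0.2053, 0.2269]
tool_rot: [3.141, 0.0, 1.692]
contact_force: [-0.4, -0.5, 0.1]
opening: 0.0458
```

```bash
python3 -m inch '[[[27,30,0,0],[27,30,0,0],[27,30,0,0],[27,30,0,0],[27,30,0,0],[15,18,0,0],[0,0,0,0],[0,0,0,0]]]'
python3 - <<'E'
from h import *
s=observe(); r=read_camera("wrist"); cv2.imwrite("pics/w1.png",r["img"])
T=np.array(r["T_tool_cam"]); print({k:v for k,v in r.items() if k!="img"})
W=R.from_euler("xyz",s["tool_rot"]).as_matrix(); p=np.array(s["tool_pos"]); print(p,s["tool_rot"])
for l,z in dict(catch_bar=.142,bolt_tab=.158,shutter_lip=.13,returns_box=0).items():
    for d in place_of("wrist",l)[:2]:
        v=np.array([d["at"][1]-r["cx"],d["at"][0]-r["cy"]]); n=np.hypot(*v); th=n/r["fx"]
        ray=W@T[:3,:3]@np.array([*(v/n*np.sin(th)),np.cos(th)]); e=p+W@T[:3,3]
        print(l,round(d["conf"],2),np.round(d["at"]),np.round(e+ray*(z-e[2])/ray[2],4))
for c in ("top","scene"):
    r=read_camera(c)
    for l,z in dict(catch_bar=.142,bolt_tab=.158,shutter_lip=.13,returns_box=0).items():
        for d in place_of(c,l)[:1]: print(c,l,round(d["conf"],2),np.round(onplane(r,d["at"],z),4))
E
```

```text
time: 4.78
tool_pos: [0.5671, -0.0369, 0.2266]
tool_rot: [-3.141, 0.0, 1.695]
contact_force: [0.1, 0.2, -0.8]
opening: 0.0459
{'fx': 325.19226210127806, 'fy': 325.19226210127806, 'cx': 274.4391332077414, 'cy': 211.0754537239277, 'T_tool_cam': array([[-7.68657058e-04, -9.54154615e-01, -2.99313181e-01,
         8.13779388e-02],
       [ 9.99999697e-01, -6.96824170e-04, -3.46723211e-04,
        -7.65588968e-04],
       [ 1.22258892e-04, -2.99313357e-01,  9.54154861e-01,
        -1.58527873e-01],
       [ 0.00000000e+00,  0.00000000e+00,  0.00000000e+00,
         1.00000000e+00]])}
[ 0.56709539 -0.03692569  0.22657393] [-3.14090550e+00  2.33401209e-04  1.69489000e+00]
catch_bar 0.96 [170. 231.] [ 0.5286 -0.0032  0.142 ]
bolt_tab 0.97 [191. 319.] [ 0.595  -0.0077  0.158 ]
bolt_tab 0.3 [196. 286.] [ 0.5719 -0.0143  0.158 ]
shutter_lip 0.66 [329. 239.] [ 0.5466 -0.1606  0.13  ]
returns_box 0.72 [195. 286.] [ 0.5821 -0.0541  0.    ]
top catch_bar 0.73 [ 0.5305 -0.0049  0.142 ]
top bolt_tab 0.71 [ 0.5294 -0.0023  0.158 ]
top shutter_lip 0.52 [ 0.4991 -0.3245  0.13  ]
scene catch_bar 0.8 [ 0.532  -0.0121  0.142 ]
scene bolt_tab 0.69 [ 0.5987 -0.0112  0.158 ]
scene shutter_lip 0.63 [ 0.5364 -0.168   0.13  ]
scene returns_box 0.96 [ 0.5839 -0.0542  0.    ]
```

View pics/w1.png

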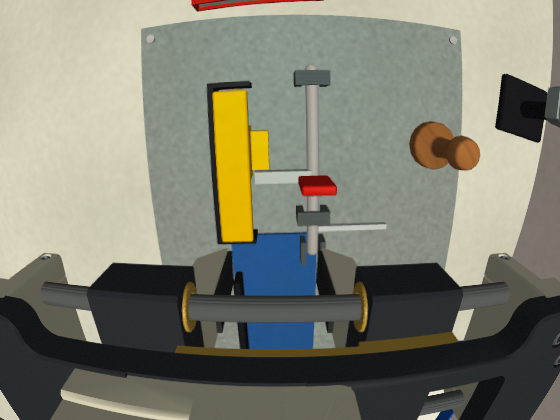

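```bash
python3 -m inch '[[[6,-1,15,0],[0,0,20,0],[0,0,20,0],[0,0,17,0],[0,0,5,0],[0,0,0,0],[0,0,0,0]]]'
python3 - <<'E'
from h import *
r=read_camera("wrist"); cv2.imwrite("pics/w2.png",r["img"])
E
```

```text
time: 6.4
tool_pos: [0.5663, -0.0308, 0.1505]
tool_rot: [3.14, 0.001, 1.697]
contact_force: [0.3, 0.1, -0.7]
opening: 0.0457
```

View pics/w2.png

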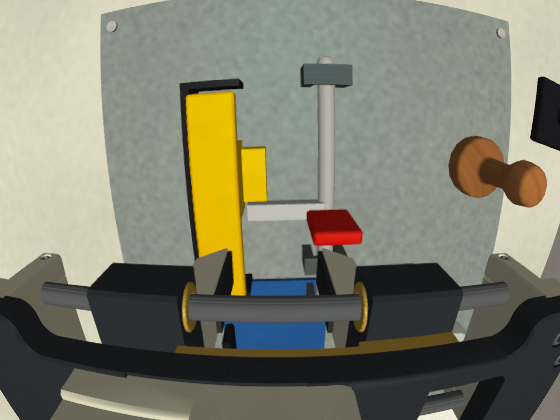

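```bash
python3 -m inch '[[[0,0,6,0],[0,0,4,0],[0,0,3,0],[0,0,0,0],[0,0,0,0]]]'; python3 -m inch '[[[0,0,3,0],[0,0,2,0],[0,0,2,0],[0,0,0,0],[0,0,0,0]]]'
```

```text
time: 7.08
tool_pos: [0.566, -0.0307, 0.137]
tool_rot: [3.141, 0.0, 1.697]
contact_force: [0.1, 0.9, 4.1]
opening: 0.0459
time: 7.7
tool_pos: [0.566, -0.0307, 0.1302]
tool_rot: [3.141, 0.0, 1.697]
contact_force: [-1.3, 0.6, 7.9]
opening: 0.046
```

```bash
python3 -m inch '[[[0,0,0.7,0],[0,0,0,0],[0,0,0,0]]]'
```

```text
time: 8.07
tool_pos: [0.566, -0.0307, 0.1301]
tool_rot: [3.141, 0.0, 1.697]
contact_force: [-1.9, 0.4, 11.6]
opening: 0.0461
```

```bash
python3 -m inch '[[[4,0,0,0],[4,0,0,0],[4,0,0,0],[4,0,0,0],[4,0,0,0],[0,0,0,0]]]';python3 -m inch '[[[4,0,0,0],[4,0,0,0],[4,0,0,0],[4,0,0,0],[4,0,0,0],[0,0,0,0]]]'
```

```text
time: 8.82
tool_pos: [0.5643, -0.0127, 0.1302]
tool_rot: [3.139, 0.004, 1.697]
contact_force: [-0.3, -7.2, 9.8]
opening: 0.0458
time: 9.57
tool_pos: [0.5617, 0.0071, 0.1301]
tool_rot: [3.139, 0.004, 1.697]
contact_force: [0.4, -7.3, 10.4]
opening: 0.0461
```

```bash
python3 -m inch '[[[4,0,0,0],[4,0,0,0],[3,0,0,0],[2,0,0,0],[0,0,0,0]]]';python3 -m inch '[[[2,0,0,0],[0,0,0,0],[0,0,0,0]]]'
```

```text
time: 10.2
tool_pos: [0.5602, 0.019, 0.1301]
tool_rot: [3.139, 0.005, 1.697]
contact_force: [-0.1, -11.2, 9.8]
opening: 0.0458
time: 10.58
tool_pos: [0.5602, 0.0192, 0.1301]
tool_rot: [3.139, 0.008, 1.696]
contact_force: [0.3, -17.4, 9.3]
opening: 0.0458
```

```bash
python3 -m inch '[[[0,0,-4,0],[0,0,-6,0],[0,0,-10,0],[0,0,0,0],[-12,0,0,0],[0,0,-25,0],[-10,0,-25,0],[0,0,0,0],[0,0,0,0]]]'
python3 - <<'E'
from h import *
r=read_camera("wrist"); cv2.imwrite("pics/w3.png",r["img"])
E
```

```text
time: 11.7
tool_pos: [0.561, 0.0024, 0.1978]
tool_rot: [-3.14, -0.001, 1.697]
contact_force: [0.6, -0.2, 0.5]
opening: 0.0457
```

View pics/w3.png

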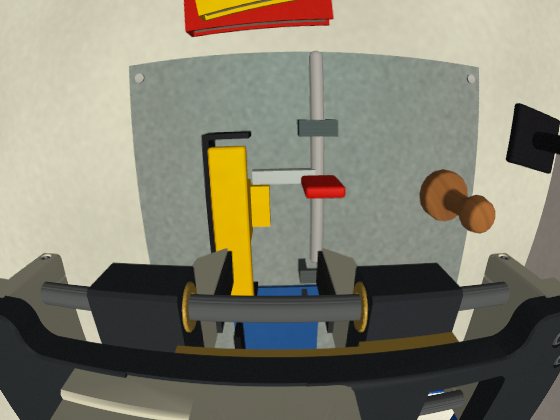

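```bash
python3 -m inch '[[[-25,-12,0,0],[-30,-14,0,0],[-30,-14,0,0],[-30,-14,0,0],[-30,-14,0,0],[-14,-9,0,0],[0,0,0,0],[0,0,0,0],[0,0,0,0]]]' 1 40
python3 - <<'E'
from h import *
s=observe(); r=read_camera("wrist"); cv2.imwrite("pics/w4.png",r["img"])
T=np.array(r["T_tool_cam"])
W=R.from_euler("xyz",s["tool_rot"]).as_matrix(); p=np.array(s["tool_pos"])
for l,z in dict(shutter_lip=.13,bolt_tab=.158).items():
    for d in place_of("wrist",l)[:2]:
        v=np.array([d["at"][1]-r["cx"],d["at"][0]-r["cy"]]); n=np.hypot(*v); th=n/r["fx"]
        ray=W@T[:3,:3]@np.array([*(v/n*np.sin(th)),np.cos(th)]); e=p+W@T[:3,3]
        q=e+ray*(z-e[2])/ray[2]
        print(l,round(d["conf"],2),np.round(d["at"]),np.round(q,4),"in tool",np.round(W.T@(q-p),4))
E
```

```text
time: 12.88
tool_pos: [0.5056, -0.1643, 0.1989]
tool_rot: [3.142, -0.0, 1.698]
contact_force: [-0.1, 0.9, 0.2]
opening: 0.0005
shutter_lip 0.83 [221. 328.] [ 0.5444 -0.157   0.13  ] in tool [0.0024 0.0394 0.069 ]
```

View pics/w4.png

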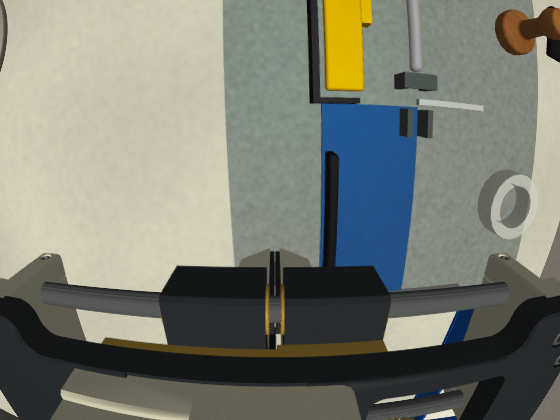

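```bash
python3 -m inch '[[[0,0,20,0],[0,0,22,0],[0,0,22,0],[0,0,15,0],[0,0,7,0],[0,0,0,0],[0,0,0,0]]]'; python3 -m inch '[[[0,4,0,0],[0,5,0,0],[0,5,0,0],[0,5,0,0],[0,5,0,0],[0,0,0,0]]]'; python3 -m inch '[[[0,6,0,0],[0,6,0,0],[0,6,0,0],[0,6,0,0],[0,6,0,0],[0,6,0,0],[0,0,0,0]]]'
```

```text
time: 13.9
tool_pos: [0.5057, -0.1655, 0.1137]
tool_rot: [3.14, 0.001, 1.697]
contact_force: [-0.4, 0.0, 0.8]
opening: -0.0
time: 14.65
tool_pos: [0.5293, -0.1623, 0.1129]
tool_rot: [-3.141, 0.0, 1.697]
contact_force: [-0.4, -0.4, 0.2]
opening: 0.0001
time: 15.52
tool_pos: [0.5658, -0.158, 0.1131]
tool_rot: [3.14, 0.001, 1.697]
contact_force: [0.4, -0.8, 0.2]
opening: 0.0003
```

```bash
python3 - <<'E'
from h import *
r=read_camera("wrist"); a=r["img"]; b=read_camera("scene")["img"]
cv2.imwrite("pics/w5.png",cv2.hconcat([cv2.resize(a,(400,300)),cv2.resize(b[80:305,150:450],(400,300))]))
E
```

```text
(no output)
```

View pics/w5.png

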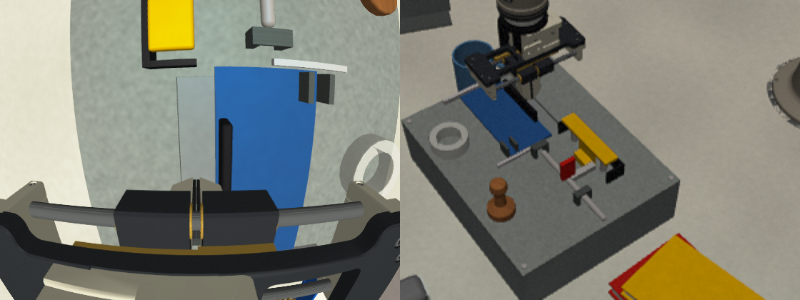

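```bash
python3 -m inch '[[[0,4,0,0],[0,4,0,0],[0,4,0,0],[0,2,0,0],[0,0,0,0]]]'; python3 -m inch '[[[0,2,0,0],[0,2,0,0],[0,2,0,0],[0,0,0,0]]]';python3 -m inch '[[[0,1.5,0,0],[0,1.5,0,0],[0,0,0,0]]]'
```

```text
time: 16.25
tool_pos: [0.5791, -0.156, 0.113]
tool_rot: [3.141, 0.0, 1.697]
contact_force: [-0.5, 0.2, 0.5]
opening: 0.0004
time: 16.75
tool_pos: [0.5849, -0.1552, 0.113]
tool_rot: [3.141, -0.0, 1.697]
contact_force: [-1.4, -0.4, 0.1]
opening: 0.0004
time: 17.12
tool_pos: [0.5878, -0.1548, 0.113]
tool_rot: [3.141, -0.0, 1.697]
contact_force: [-1.8, 0.3, 0.9]
opening: 0.0002
```

```bash
python3 -m inch '[[[0,2,0,0],[0,1.5,0,0],[0,0,0,0]]]'; python3 -m inch '[[[0,2,0,0],[0,1.5,0,0],[0,0,0,0]]]'; python3 -m inch '[[[0,2,0,0],[0,0,0,0],[0,0,0,0]]]'
```

```text
time: 17.5
tool_pos: [0.5902, -0.1544, 0.113]
tool_rot: [-3.139, -0.0, 1.697]
contact_force: [-6.7, -0.1, 2.9]
opening: 0.0003
time: 17.88
tool_pos: [0.5904, -0.1543, 0.1129]
tool_rot: [-3.132, -0.001, 1.697]
contact_force: [-18.3, -1.5, 11.2]
opening: 0.0006
time: 18.25
tool_pos: [0.5905, -0.1543, 0.113]
tool_rot: [-3.128, -0.002, 1.697]
contact_force: [-26.6, -2.7, 15.2]
opening: 0.0003
```

Hard stop reached. Backing off, lifting, and retreating towards the robot to look.

```bash
python3 -m inch '[[[0,-6,0,0],[0,-10,0,0],[0,0,-15,0],[0,0,-25,0],[0,-20,-25,0],[0,-30,-25,0],[0,-30,0,0],[0,-30,0,0],[0,0,0,0],[0,0,0,0]]]'
python3 - <<'E'
from h import *
print(observe()["contact_force"])
r=read_camera("wrist"); a=r["img"]; b=read_camera("scene")["img"]
cv2.imwrite("pics/w6.png",cv2.hconcat([cv2.resize(a,(400,300)),cv2.resize(b[80:305,150:450],(400,300))]))
r=read_camera("top")
for l,z in dict(bolt_tab=.158,shutter_lip=.13,catch_bar=.142,returns_box=0,stamp=.1,tape=.1).items():
    for d in place_of("top",l)[:1]: print(l,round(d["conf"],2),np.round(onplane(r,d["at"],z),4))
E
```

```text
time: 19.5
tool_pos: [0.4727, -0.1699, 0.204]
tool_rot: [3.139, 0.001, 1.697]
contact_force: [0.6, 0.2, 0.2]
opening: -0.0002
[0.57714712 0.20526331 0.21164879]
bolt_tab 0.81 [0.5841 0.0408 0.158 ]
shutter_lip 0.96 [ 0.613  -0.1515  0.13  ]
catch_bar 0.72 [0.533  0.0022 0.142 ]
returns_box 0.8 [ 0.5786 -0.053   0.    ]
stamp 0.86 [0.7091 0.0378 0.1   ]
tape 0.79 [ 0.7267 -0.1311  0.1   ]
```

View pics/w6.png

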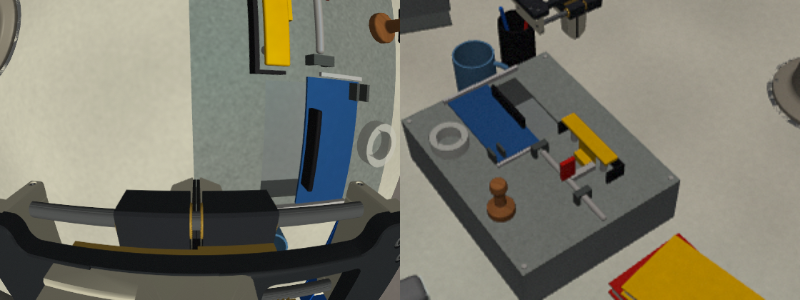

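```bash
python3 -c "from cell import *; print(hand_in())"
```

```text
the job is handed in; nothing more can be done
None
```

The returns box slot is open, and I handed the job in at about 19.7 s of the 54 s allowed. The hand-in gave no verdict.

- **Catch and bolt:** One fingertip held the yellow catch bar down on its stop, with the tip at z 0.130 m and about 10 N. The other fingertip pushed the red tab until it stalled at the end stop (17 N). I then lifted off, and the wrist picture showed the bolt's side arm past the stop block with the catch up.
- **Shutter:** The closed fingertips pushed the black lip until it hit a hard stop (27 N). I then pulled the tool back clear of everything, and the force reading was about zero.
- **Last checks:** The final pictures show the shutter open and the tab drawn. The stamp and tape are within about 7 mm of their first positions, which is camera scatter. The camera networks put the tab's travel at about 51 mm (46 expected) and the lip's at about 66 mm (62 expected). Both are a few mm over, so I relied on the end-stop forces instead.
- **Odd reading:** The force during most of the shutter push was lower than the stated 2.5 N of friction, but a picture taken midway showed the shutter moving.

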